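# Screw the wing nut back onto the label-roll spindle

### The job

The label roll has been put on its spindle stand; pick up the wing nut that lies on the bench, set it over the spindle and screw it on so that the roll is clamped. Its pins only enter at a thread start: turn the nut gently backward (anticlockwise from above) until you feel it drop, then forward (clockwise) until it is down on the roll and snug, never forcing it or overtightening it. Let go of it and leave the small things round about where they are.

Things in the scene. Friction and masses are not known exactly. Their poses are not given: they have to be found in the camera images.
- stand: the label-roll stand, fixed to the bench: a grey round foot 110 mm across and 12 mm thick with an upright steel spindle at its centre, which does not turn; origin at the centre of its underside, on the bench, so the spindle axis is the vertical through it. Its orientation does not tell where the thread starts are
- nose (a point): top of the spindle's plain round nose, on the axis, 60.5 mm above the bench; the nose is 19 mm across and tapers to 12 mm over its top 6 mm
- crown (a point): centre of the crown, a flat ring 33 mm across round the nose, 52.5 mm above the bench. It has three gates (notches 32 degrees wide, 120 degrees apart), facing another way every time and hidden under the nut: feel for them. A tooth 3 mm high beside each gate stops the nut's pins if turned clockwise on the crown; anticlockwise they slide along it and drop 6 to 8 mm through the gates
- thread (a point): on the spindle axis, 7 mm below the crown, where the three gates open into a coarse right-hand thread (24 mm of descent a full turn clockwise, 3.8 mm a radian). After the drop, more anticlockwise turning meets a hard wall within 18 degrees; clockwise turning carries the pins under the thread
- roll: the white label roll, a ring 80 mm across with a 39 mm hole, 26 mm high, loose on the stand round the spindle; origin at the centre of its underside; its top face is 38 mm above the bench
- nut_mid (a point): half-way up the loose aluminium wing nut, on its axis, 26.5 mm above its underside; z is up along the axis, x the long way of the wing. A round cup, open below, 54 mm across at the mouth, 43 mm higher up, 30 mm high, with one upright flat wing across its top; about 120 g
- nut_wing (a point): centre of the nut's wing, 41.5 mm above the nut's underside: a flat plate 54 mm long (along x), 9 mm thick (along y), from 30 to 53 mm above the underside
- nut_mouth (a point): on the nut's axis, 3 mm above its underside, level with three inward pins 3.4 mm thick that leave 21.6 mm free between them; the bore above is about 34 mm across. On the crown the underside is 51 mm above the bench, after the drop 43.5 to 46, down on the roll 38
- nut: the same wing nut; origin at the centre of its underside, same axes. From the drop to the roll it is 1.5 to 2.4 rad clockwise and turns with hardly any resistance; then a turning moment of 0.25 to 0.35 N m is snug (pushed sideways it binds and feels tight too early). More than 70 N of the nut on the stand or the roll (about 0.7 N m) is forcing it
- mould_mid (a point): centre of a small metal base mould, 31 x 43 x 12 mm, a bystander on the bench
- coverbox_mid (a point): centre of a small cover-glass box, 33 x 33 x 20 mm, a bystander on the bench
- cassette_mid (a point): centre of an embedding cassette with its wax block, 29 x 40 x 12 mm, a bystander on the bench
Mind the look-alikes: they are no part of the job. Of the things shaped like the nut, the aluminium one is meant. Leave any turquoise look-alike of the roll alone.

How it is judged:
By the outcome, as a careful person would: the job done as asked, in the order asked, and still so for the second after the job is handed in, with the robot touching nothing.
It also fails if it takes over 72 s, if anything falls off the work surface, if the arm or the gripper's body presses on something with over 40 N, if the wrist force passes 120 N, or if a joint passes its speed limit or range.

### The arm

A 6-joint arm with a two-finger parallel gripper is mounted at the origin on a cart in front of the work surface, level with it; the furniture and walls round the work are solid. World frame = base frame: x ahead of the robot, y to its left, z up, the work surface at z = 0. Lengths are in m, angles in rad, forces in N, time in s.
With the tool pointing down it reaches from about 0.325 to 0.9 m from the base axis. Payload 6.1 kg.
Tool frame: the origin (TCP) lies midway between the tips of the shut fingers; the grasp point (between the pads) lies grip_point_offset behind it (grip_point_offset is the distance from the TCP to the grasp point, in m); z points along the fingers, y is the line along which they close (so a half turn about z gives the same grasp; the last joint's range is limited). The gripper opens to 85 mm and grips with 20 to 120 N. Pads are 22 mm wide; open, the fingers measure 114 mm over their backs; the gripper's body (76 mm by 85 mm) begins 54 mm behind the grasp point. The pads swing forward as they close: fully open they stand 13 mm farther back than shut.
Start: joints at [1.075, 0.22, 1.526, -0, 1.395, -0.126], TCP at [0.226, 0.583, 0.231] pointing down, gripper open.
Joint ranges: [-2.98, 2.98], [-0.91, 2.08], [0.09, 2.57], [-1.24, 4.39], [0.2, 2.65], [-2.68, 2.68]. Speed limits (rad/s): [2.57, 2.57, 3.01, 3.14, 3.14, 3.14].

### API

Orientations are given as a unit quaternion [w, x, y, z].
In Python, from station import get_state, get_image, camera_model, hand_in, grip_point_offset gives the robot as it stands. The module is installed in compiled form; this text tells all that it offers.
- The arm moves only by the tool carry_out, never from a script. Its argument "motion" is a list of rows, each an object of numbers: "dx", "dy", "dz": the shift along the tool's x, y, z scaled (see below); "ax", "ay", "az": the turn, a rotation vector about the tool's x, y, z scaled (see below); "hand": the opening, from 0 (shut) to 1 (fully open). In form: [{"dx": .., "dy": .., "dz": .., "ax": .., "ay": .., "az": .., "hand": ..}, ...]. A call has 1 to 8 rows; each row shifts and turns the commanded pose from where the row before left it, along the tool's axes as they then stand; what a row does not reach is not made up. The controller multiplies each number of a shift by 0.03 m and each number of a turn by 6 degrees. A row lasts 1/8 s, in which the tool goes at most 62.5 mm and 10.7 degrees, less where a joint would pass 70% of its speed; a pose out of reach is approached as far as the arm can. A call with a number of a shift or a turn outside -1 to 1 is refused whole. A call with a gripper value outside its range is refused whole. The fingers move at their own pace and stop on an object; "newtons" is the grip in N (left out, the last holds). Time passes only in rows, so rows that do not move let the fingers close. It gives the time, the measured TCP pose, the force, the opening and the grip force at its end, in the units of the state.
- get_state(): the state, without advancing time (a new reading comes with each control period).
- get_image(name): name is "scene" or "top" or "wrist"; returns the picture (384x512x3 uint8, blue, green, red); there is no depth.
- camera_model(name): a dict with "camera_matrix" (3x3 intrinsics, pixels), "rvec" (rotation vector, rad) and "tvec" (3), from world to camera coordinates, as OpenCV has them; the wrist camera has in their place "hand_eye" (4x4, takes a point from camera to tool coordinates, whose origin is the TCP and whose axes are the flange's). Camera axes: x right, y down, z forward; pixel columns grow to the right and rows downward; lengths in m; the calibration is good to about 2 mm. A picture is of the moment at which its call begins: read the wrist's pose just before it. camera_model takes no time and is no camera call.
- hand_in(): hands the job in; it is judged then, once.
The state is a dict: "t": time; "qpos": joint angles; "qd": joint speeds; "joint_efforts": joint torques, N m; "tool_pos": TCP position; "orientation": TCP orientation; "force": force on the tool from outside, world axes, zero at the start; "torque": the same for the moment, N m; "opening": finger opening in m; "grip_force": force on a finger pad.
Only numpy, scipy, OpenCV 4.12 (cv2) and the standard library are available. Lean on these libraries where they do the work, as an engineer would, in place of code of your own. Each camera call takes 0.05 s, during which the arm holds its last target. There are 200 camera calls.

## Working session

There is one attempt and no reset: what is moved stays moved. The work goes in short steps, Python scripts to look and compute and a tool call to move; the robot and the scene stay as the last step left them, time stands still between calls to the robot, and variables do not carry over. Pictures are saved under pics/ and viewed, at most 10 in all, crops included, and the job is handed in when it is done.

Besides the shell and the picture viewer there is one more tool, called after "Call:" as a command line: name --argument value ..., lists and objects as JSON in quotes. carry_out: Moves the arm, as the interface text tells. Its arguments: {"type":"object","properties":{"motion":{"type":"array","items":{"type":"object","properties":{"dx":{"type":"number"},"dy":{"type":"number"},"dz":{"type":"number"},"ax":{"type":"number"},"ay":{"type":"number"},"az":{"type":"number"},"hand":{"type":"number"}}}},"newtons":{"type":"number"}},"required":["motion"]}

```bash
mkdir -p pics; python3 - <<'E'
from station import *
import cv2,numpy as np
print(get_state(),grip_point_offset)
a=get_image("scene");b=get_image("top")
cv2.imwrite("pics/a.png",a);cv2.imwrite("pics/b.png",b)
for n in("scene","top","wrist"):print(n,camera_model(n))
E
```

```text
{'t': 0.0, 'qpos': array([ 1.07490043e+00,  2.21220313e-01,  1.52758145e+00, -1.51153229e-05,
        1.39472114e+00, -1.26109423e-01]), 'qd': array([-0.00086954, -0.00213015, -0.00015296, -0.00078928,  0.00146949,
        0.00015874]), 'joint_efforts': array([-9.80088298e-04, -4.96895134e+01, -3.89396131e+01, -3.24614466e-04,
        1.11196004e-02, -1.99589346e-05]), 'tool_pos': array([0.22561238, 0.5822178 , 0.23021855]), 'orientation': array([-2.88257507e-04,  1.83840199e-01,  9.82955670e-01, -9.21098775e-04]), 'force': array([ 1.21417426,  0.28049085, -0.48759311]), 'torque': array([-0.04458609, -0.00205657, -0.01028087]), 'grip_force': 0.0, 'opening': 0.08575890861888283} 0.0187
scene {'camera_matrix': array([[422.47498377,   0.        , 254.00014944],
       [  0.        , 422.47498377, 192.08824581],
       [  0.        ,   0.        ,   1.        ]]), 'rvec': array([ 2.31683265, -0.74527799,  0.27674751]), 'tvec': array([-0.37061964,  0.4029566 ,  0.61448559])}
top {'camera_matrix': array([[483.33516422,   0.        , 256.66098001],
       [  0.        , 483.33516422, 197.03776732],
       [  0.        ,   0.        ,   1.        ]]), 'rvec': array([ 2.16580549, -2.21470532,  0.07338788]), 'tvec': array([0.19844754, 0.53758142, 1.13403742])}
wrist {'camera_matrix': array([[331.39704617,   0.        , 255.94411774],
       [  0.        , 331.39704617, 191.66497942],
       [  0.        ,   0.        ,   1.        ]]), 'hand_eye': array([[-1.42722609e-03, -9.62367208e-01, -2.71748634e-01,
         6.95483076e-02],
       [ 9.99998944e-01, -1.44795136e-03, -1.24245972e-04,
         3.45539243e-04],
       [-2.73908557e-04, -2.71748525e-01,  9.62368258e-01,
        -1.41021616e-01],
       [ 0.00000000e+00,  0.00000000e+00,  0.00000000e+00,
         1.00000000e+00]])}
```

View pics/a.png

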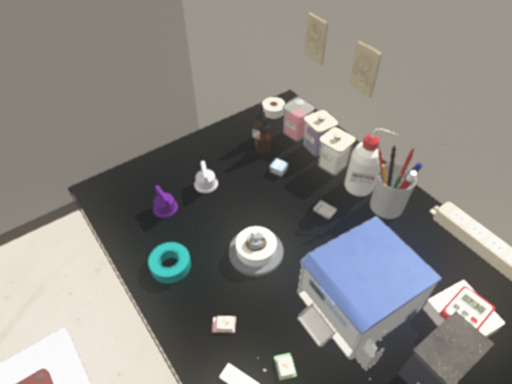

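View pics/b.png

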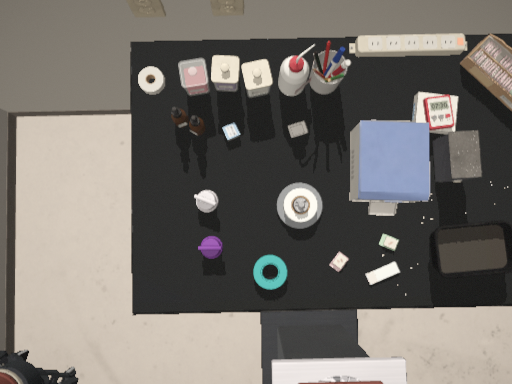

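Scene view: the aluminium nut is at (205,180), and its purple look-alike at (165,203). The stand with the white roll is at (256,248), with the turquoise roll at (170,262). In the top view these are at (206,201), (211,247), (300,205) and (270,272). I choose the grey/white nut and check it in one close crop.

```bash
cat > h.py <<'E'
from station import *
import cv2,numpy as np
from scipy.spatial.transform import Rotation as R
def ray(n,uv,st=None):
    m=camera_model(n);K=m["camera_matrix"];d=np.linalg.inv(K)@[uv[0],uv[1],1]
    if n=="wrist":
        q=st["orientation"];T=R.from_quat([q[1],q[2],q[3],q[0]]).as_matrix();H=m["hand_eye"]
        return T@H[:3,3]+st["tool_pos"],T@H[:3,:3]@d
    Rm=cv2.Rodrigues(m["rvec"])[0];return -Rm.T@m["tvec"],Rm.T@d
def onz(n,uv,z,st=None):
    o,d=ray(n,uv,st);return o+d*(z-o[2])/d[2]
def proj(n,P):
    m=camera_model(n);return cv2.projectPoints(np.array([P],float),m["rvec"],m["tvec"],m["camera_matrix"],None)[0].ravel()
E
python3 - <<'E'
from h import *
for nm,s,t,z in[("nut",(205,183),(207,202),.02),("stand",(256,254),(300,205.5),.006),("roll",(256,244),(300,205),.038),("purple",(165,206),(211,247),.02)]:
    print(nm,onz("scene",s,z),onz("top",t,z))
a=cv2.imread("pics/a.png");b=cv2.imread("pics/b.png")
c=np.hstack([cv2.resize(a[150:225,135:235],(400,300),interpolation=2),cv2.resize(b[165:240,160:260],(400,300),interpolation=2)])
d=np.hstack([cv2.resize(a[210:285,205:305],(400,300),interpolation=2),cv2.resize(b[165:240,250:350],(400,300),interpolation=2)])
cv2.imwrite("pics/c.png",np.vstack([c,d]))
E
```

```text
nut [0.52940927 0.29519016 0.02      ] [0.53250882 0.30448758 0.02      ]
stand [0.51722272 0.0793008  0.006     ] [0.51990089 0.08274084 0.006     ]
roll [0.51854761 0.08105996 0.038     ] [0.51964788 0.08568802 0.038     ]
purple [0.42349914 0.28755329 0.02      ] [0.4260097  0.29673954 0.02      ]
```

View pics/c.png

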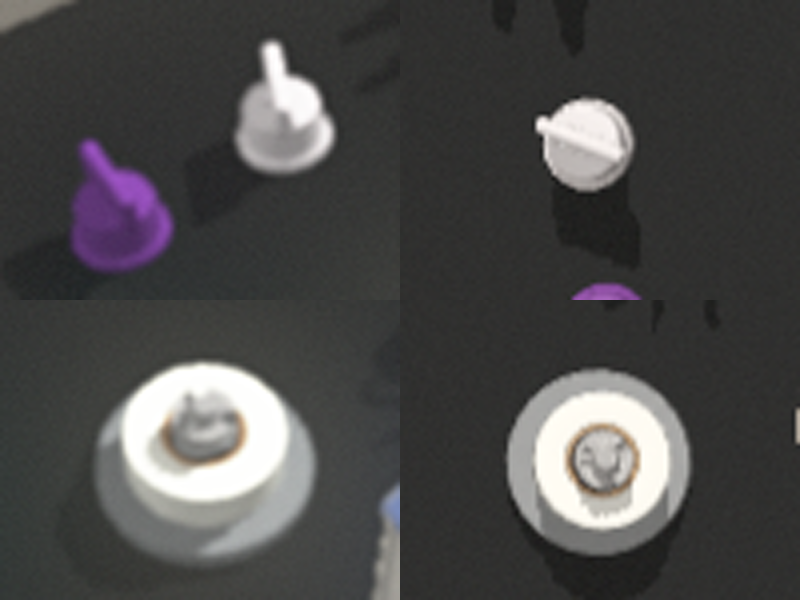

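The crop confirms the light aluminium nut, standing upright. In the top view its wing runs from (195,196) to (215.5,204), and the purple one is separate.

```bash
python3 - <<'E'
from h import *
p=onz("top",(195,196),.05);q=onz("top",(215.5,204.3),.05);print(p,q,np.degrees(np.arctan2(*(q-p)[1::-1])),(p+q)/2)
b=cv2.imread("pics/b.png");a=cv2.imread("pics/a.png")
def blob(im,x0,y0,x1,y1,lo):
    g=cv2.cvtColor(im,6)[y0:y1,x0:x1];m=(g>lo).astype(np.uint8)
    c=max(cv2.findContours(m,0,1)[0],key=cv2.contourArea);c=c+[x0,y0];return cv2.minEnclosingCircle(c),cv2.fitEllipse(c)
e=blob(b,180,180,230,230,90);print(e)
e=blob(b,270,175,335,238,90);print("foot",e,onz("top",e[1][0],.01))
e=blob(b,270,175,335,238,215);print("roll",e,onz("top",e[1][0],.038))
e=blob(a,215,215,297,285,90);print("foot sc",e)
s=get_state();T=R.from_quat(np.roll(s["orientation"],-1)).as_matrix()
print(T.round(3), T.T@(np.array([.53,.30,.17])-s["tool_pos"])/.03)
print("nut seen from wrist?", )
E
```

```text
[0.54534052 0.32902538 0.05      ] [0.52507211 0.28196573 0.05      ] -113.30135660304603 [0.53520632 0.30549555 0.05      ]
(((205.3518524169922, 199.72222900390625), 12.712626457214355), ((206.1333770751953, 200.345703125), (22.18234634399414, 23.416772842407227), 118.74468231201172))
foot (((299.0769348144531, 204.92308044433594), 23.128746032714844), ((299.1481018066406, 204.88424682617188), (45.17532730102539, 45.303802490234375), 148.05825805664062)) [0.52124347 0.08511106 0.01      ]
roll (((299.9257507324219, 204.50990295410156), 16.986053466796875), ((300.0240173339844, 204.46124267578125), (32.46310043334961, 33.202510833740234), 163.59486389160156)) [0.52090592 0.08559649 0.038     ]
foot sc (((256.0, 251.0), 27.658733367919922), ((255.85655212402344, 250.17713928222656), (49.50410461425781, 54.33425521850586), 90.6202392578125))
[[-0.932  0.361 -0.001]
 [ 0.361  0.932 -0.002]
 [ 0.    -0.002 -1.   ]] [-12.86052512  -5.10364687   2.01629133]
nut seen from wrist?
```

Call:
carry_out --motion '[{"dx": -1,"dy": -0.4},{"dx": -1,"dy": -0.4},{"dx": -1,"dy": -0.4},{"dx": -1,"dy": -0.4},{"dx": -1,"dy": -0.4},{"dx": -1,"dy": -0.4,"dz": 0.5},{"dx": -1,"dy": -0.4,"dz": 0.5},{"dx": -1,"dy": -0.4,"dz": 0.5}]'

```text
schema error: expected keys dx, dy, dz, ax, ay, az, hand
```

Call:
carry_out --motion '[{"dx": -1,"dy": -0.4},{"dx": -1,"dy": -0.4},{"dx": -1,"dy": -0.4},{"dx": -1,"dy": -0.4},{"dx": -0.9,"dy": -0.3},{"dz": 0.5,"az": 1},{"dz": 0.5,"az": 1},{"dz": 0.5,"az": 1}]'

```text
schema error: expected keys dx, dy, dz, ax, ay, az, hand
```

Call:
carry_out --motion '[{"az": 1},{"az": 1},{"az": 1},{"az": 1},{"az": 1},{"az": 1},{"az": 1},{"az": 1}]'

```text
schema error: expected keys dx, dy, dz, ax, ay, az, hand
```

Call:
carry_out --motion '[{"az": 1},{"az": 1},{"az": 1},{"az": 1},{"az": 0.2},{}]'

```text
schema error: expected keys dx, dy, dz, ax, ay, az, hand
```

```bash
python3 - <<'E'
from h import *
s=get_state();im=get_image("wrist");cv2.imwrite("pics/w1.png",im)
np.save("w1.npy",s,allow_pickle=True)
print(s["t"],s["qpos"],s["tool_pos"],R.from_quat(np.roll(s["orientation"],-1)).as_matrix().round(4),s["force"],s["torque"])
E
```

```text
0.1 [ 1.07490273e+00  2.21157953e-01  1.52748085e+00  2.09628333e-06
  1.39468665e+00 -1.26152706e-01] [0.22563703 0.58227826 0.23031039] [[-9.324e-01  3.614e-01 -8.000e-04]
 [ 3.614e-01  9.324e-01 -1.500e-03]
 [ 2.000e-04 -1.700e-03 -1.000e+00]] [ 0.16110279  0.32898722 -0.34678253] [ 0.02512348 -0.02199338  0.01521291]
```

View pics/w1.png

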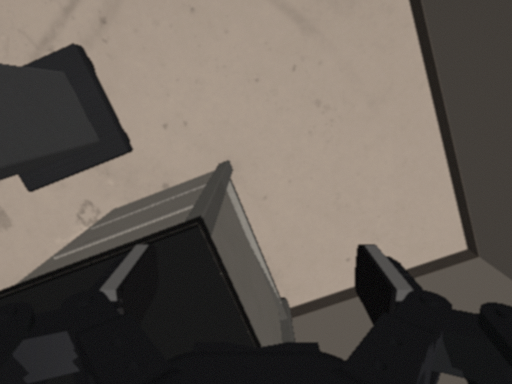

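The moves were refused because every row needs all the keys. The wrist picture only shows the bench corner and the fingers at the bottom, so I'm repeating the moves with full rows.

Call:
carry_out --motion '[{"dx": -1,"dy": -0.4,"dz": 0,"ax": 0,"ay": 0,"az": 0,"hand": 1},{"dx": -1,"dy": -0.4,"dz": 0,"ax": 0,"ay": 0,"az": 0,"hand": 1},{"dx": -1,"dy": -0.4,"dz": 0,"ax": 0,"ay": 0,"az": 0,"hand": 1},{"dx": -1,"dy": -0.4,"dz": 0,"ax": 0,"ay": 0,"az": 0,"hand": 1},{"dx": -1,"dy": -0.4,"dz": 0,"ax": 0,"ay": 0,"az": 0,"hand": 1},{"dx": -1,"dy": -0.4,"dz": 0.4,"ax": 0,"ay": 0,"az": 0,"hand": 1},{"dx": -1,"dy": -0.4,"dz": 0.4,"ax": 0,"ay": 0,"az": 0,"hand": 1},{"dx": -1,"dy": -0.4,"dz": 0.4,"ax": 0,"ay": 0,"az": 0,"hand": 1}]'

```text
t: 1.15
tool_pos: [0.4155, 0.4056, 0.1946]
orientation: [-0.0, 0.184, 0.983, -0.0]
force: [0.2, -0.7, -0.2]
opening: 0.0856
grip_force: 0.0
```

Call:
carry_out --motion '[{"dx": -1,"dy": -0.4,"dz": 0.4,"ax": 0,"ay": 0,"az": 0,"hand": 1},{"dx": -1,"dy": -0.4,"dz": 0.4,"ax": 0,"ay": 0,"az": 0,"hand": 1},{"dx": -1,"dy": -0.4,"dz": 0.4,"ax": 0,"ay": 0,"az": 0,"hand": 1},{"dx": -1,"dy": -0.4,"dz": 0.4,"ax": 0,"ay": 0,"az": 0,"hand": 1},{"dx": -0.9,"dy": -0.3,"dz": 0.3,"ax": 0,"ay": 0,"az": 0,"hand": 1},{"dx": 0,"dy": 0,"dz": 0,"ax": 0,"ay": 0,"az": 1,"hand": 1},{"dx": 0,"dy": 0,"dz": 0,"ax": 0,"ay": 0,"az": 1,"hand": 1},{"dx": 0,"dy": 0,"dz": 0,"ax": 0,"ay": 0,"az": 1,"hand": 1}]'

```text
t: 2.15
tool_pos: [0.5312, 0.2999, 0.1378]
orientation: [-0.0, 0.337, 0.941, -0.0]
force: [-0.9, 0.0, -0.1]
opening: 0.0855
grip_force: 0.0
```

Call:
carry_out --motion '[{"dx": 0,"dy": 0,"dz": 0,"ax": 0,"ay": 0,"az": 1,"hand": 1},{"dx": 0,"dy": 0,"dz": 0,"ax": 0,"ay": 0,"az": 1,"hand": 1},{"dx": 0,"dy": 0,"dz": 0,"ax": 0,"ay": 0,"az": 1,"hand": 1},{"dx": 0,"dy": 0,"dz": 0,"ax": 0,"ay": 0,"az": 1,"hand": 1},{"dx": 0,"dy": 0,"dz": 0,"ax": 0,"ay": 0,"az": 1,"hand": 1},{"dx": 0,"dy": 0,"dz": 0,"ax": 0,"ay": 0,"az": 1,"hand": 1},{"dx": 0,"dy": 0,"dz": 0,"ax": 0,"ay": 0,"az": 1,"hand": 1},{"dx": 0,"dy": 0,"dz": 0,"ax": 0,"ay": 0,"az": 1,"hand": 1}]'

```text
t: 3.15
tool_pos: [0.5311, 0.3001, 0.1379]
orientation: [-0.0, 0.691, 0.723, -0.0]
force: [-0.2, 1.2, 0.7]
opening: 0.0852
grip_force: 0.0
```

Call:
carry_out --motion '[{"dx": 0,"dy": 0,"dz": 0,"ax": 0,"ay": 0,"az": 1,"hand": 1},{"dx": 0,"dy": 0,"dz": 0,"ax": 0,"ay": 0,"az": 1,"hand": 1},{"dx": 0,"dy": 0,"dz": 0,"ax": 0,"ay": 0,"az": 1,"hand": 1},{"dx": 0,"dy": 0,"dz": 0,"ax": 0,"ay": 0,"az": 1,"hand": 1},{"dx": 0,"dy": 0,"dz": 0,"ax": 0,"ay": 0,"az": 0.2,"hand": 1},{"dx": 0,"dy": 0,"dz": 0,"ax": 0,"ay": 0,"az": 0,"hand": 1}]'

```text
t: 3.9
tool_pos: [0.5313, 0.3002, 0.1381]
orientation: [-0.0, 0.83, 0.557, -0.0]
force: [0.1, 0.0, -0.4]
opening: 0.0851
grip_force: 0.0
```

```bash
python3 - <<'E'
from h import *
s=get_state();im=get_image("wrist");cv2.imwrite("pics/w2.png",im)
np.save("w2.npy",s,allow_pickle=True)
print(s["t"],s["qpos"],s["tool_pos"],R.from_quat(np.roll(s["orientation"],-1)).as_matrix().round(4),s["force"],s["torque"])
E
```

```text
3.9 [3.85134277e-01 2.66392246e-01 1.65271375e+00 4.96475060e-06
 1.22287014e+00 7.74277935e-01] [0.53129528 0.30018999 0.138093  ] [[ 3.794e-01  9.252e-01 -4.000e-04]
 [ 9.252e-01 -3.794e-01 -1.000e-04]
 [-3.000e-04 -3.000e-04 -1.000e+00]] [ 0.08545703  0.02631982 -0.35247522] [-0.02260572  0.03750849 -0.06136787]
```

View pics/w2.png

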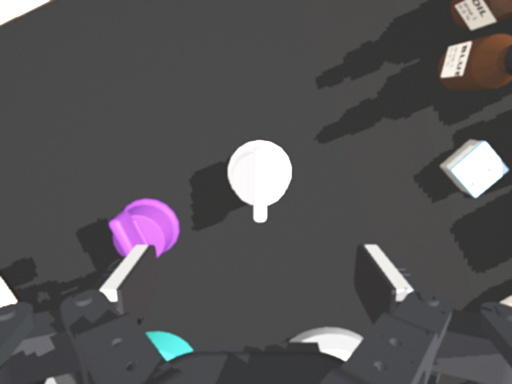

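The wrist view shows the nut's mouth circle centred near (260,173). Its wing is vertical in the picture, running down to (260,220), so the tool is already aligned. The purple one is off to the left at (148,230).

```bash
python3 - <<'E'
from h import *
s=np.load("w2.npy",allow_pickle=True).item();im=cv2.imread("pics/w2.png")
g=cv2.cvtColor(im,6)[120:235,215:305]
T=R.from_quat(np.roll(s["orientation"],-1)).as_matrix()
m=(g>120).astype(np.uint8);c=max(cv2.findContours(m,0,1)[0],key=cv2.contourArea).reshape(-1,2)+[215,120]
def t(uv,z):return (T.T@(onz("wrist",uv,z,s)-s["tool_pos"])*1000).round(1)
up=c[c[:,1]<200];e=cv2.fitEllipse(up);print(e,"mouth z=.003",t(e[0],.003),onz("wrist",e[0],.003,s))
for y in(208,212,216,219):
    r=c[c[:,1]==y][:,0];print(y,r.min(),r.max(),t((r.mean(),y),.053),t((r.min(),y),.053)[1],t((r.max(),y),.053)[1])
y=c[:,1].max();print("wing end",y,t((260,y),.042))
print("edges",t((e[0][0],up[:,1].min()),.0),)
x=up[:,0];print(x.min(),x.max(),t((x.min(),174),.004),t((x.max(),174),.004))
gg=cv2.cvtColor(im,6);print(gg[150:200:10,245:275])
E
```

```text
((259.38482666015625, 171.7919158935547), (64.12835693359375, 64.39519500732422), 169.6070556640625) mouth z=.003 [  8.9   2.2 135.1] [0.53661583 0.30757633 0.003     ]
208 253 267 [-6.8  2.1 85.1] -2.9 7.2
212 253 267 [-9.8  2.1 85.1] -2.9 7.2
216 253 267 [-12.9   2.1  85.1] -2.9 7.2
219 253 266 [-15.2   1.8  85.1] -2.9 6.5
wing end 222 [-21.7   2.3  96.1]
edges [ 35.5   2.2 138.1]
227 291 [  7.2 -25.4 134.1] [  7.2  29.  134.1]
[[254 252 250 249 250 251 252 252 250 248 253 255 255 255 255 255 255 255
  255 255 255 255 255 255 255 255 255 255 255 255]
 [252 252 252 252 252 252 253 252 251 252 254 255 255 255 255 255 255 255
  255 255 255 255 255 255 255 255 255 255 255 255]
 [252 252 252 252 251 252 253 252 251 252 255 255 255 255 255 255 255 255
  255 255 255 255 255 255 255 255 255 255 255 255]
 [252 252 251 251 251 252 252 252 251 253 255 255 255 255 255 255 255 255
  255 255 255 255 255 255 255 255 255 255 255 255]
 [252 252 251 251 251 252 252 252 251 253 255 255 255 255 255 255 255 255
  255 255 255 255 255 255 255 255 255 255 255 255]]
```

Call:
carry_out --motion '[{"dx": 0.29,"dy": 0.07,"dz": 0.9,"ax": 0,"ay": 0,"az": 0,"hand": 1},{"dx": 0,"dy": 0,"dz": 0.9,"ax": 0,"ay": 0,"az": 0,"hand": 1},{"dx": 0,"dy": 0,"dz": 0.9,"ax": 0,"ay": 0,"az": 0,"hand": 1},{"dx": 0,"dy": 0,"dz": 0.75,"ax": 0,"ay": 0,"az": 0,"hand": 1},{"dx": 0,"dy": 0,"dz": 0,"ax": 0,"ay": 0,"az": 0,"hand": 0.4},{"dx": 0,"dy": 0,"dz": 0,"ax": 0,"ay": 0,"az": 0,"hand": 0.2},{"dx": 0,"dy": 0,"dz": 0,"ax": 0,"ay": 0,"az": 0,"hand": 0},{"dx": 0,"dy": 0,"dz": 0,"ax": 0,"ay": 0,"az": 0,"hand": 0}]' --newtons 50

```text
t: 4.95
tool_pos: [0.5374, 0.3078, 0.036]
orientation: [0.0, 0.831, 0.556, 0.001]
force: [0.8, -0.1, 0.4]
opening: 0.0126
grip_force: 0.0
```

Call:
carry_out --motion '[{"dx": 0,"dy": 0,"dz": 0,"ax": 0,"ay": 0,"az": 0,"hand": 0},{"dx": 0,"dy": 0,"dz": 0,"ax": 0,"ay": 0,"az": 0,"hand": 0},{"dx": 0,"dy": 0,"dz": 0,"ax": 0,"ay": 0,"az": 0,"hand": 0},{"dx": 0,"dy": 0,"dz": 0,"ax": 0,"ay": 0,"az": 0,"hand": 0}]'

```text
t: 5.45
tool_pos: [0.5375, 0.3078, 0.036]
orientation: [0.0, 0.831, 0.556, 0.001]
force: [-1.3, -0.8, 5.8]
opening: 0.0079
grip_force: 50.8
```

Call:
carry_out --motion '[{"dx": 0,"dy": 0,"dz": -0.5,"ax": 0,"ay": 0,"az": 0,"hand": 0},{"dx": 0,"dy": 0,"dz": -0.8,"ax": 0,"ay": 0,"az": 0,"hand": 0},{"dx": 0,"dy": 0,"dz": -0.9,"ax": 0,"ay": 0,"az": 0,"hand": 0},{"dx": 0,"dy": 0,"dz": -0.9,"ax": 0,"ay": 0,"az": 0,"hand": 0},{"dx": 0,"dy": 0,"dz": -0.8,"ax": 0,"ay": 0,"az": 0,"hand": 0},{"dx": -0.93,"dy": 0.3,"dz": 0,"ax": 0,"ay": 0,"az": 0,"hand": 0},{"dx": -1,"dy": 0.35,"dz": 0,"ax": 0,"ay": 0,"az": 0,"hand": 0},{"dx": -1,"dy": 0.35,"dz": 0,"ax": 0,"ay": 0,"az": 0,"hand": 0}]'

```text
t: 6.45
tool_pos: [0.5305, 0.2139, 0.1522]
orientation: [0.0, 0.831, 0.557, -0.0]
force: [0.7, 0.7, -1.8]
opening: 0.0078
grip_force: 49.9
```

Call:
carry_out --motion '[{"dx": -1,"dy": 0.35,"dz": 0,"ax": 0,"ay": 0,"az": 0,"hand": 0},{"dx": -1,"dy": 0.35,"dz": 0,"ax": 0,"ay": 0,"az": 0,"hand": 0},{"dx": -1,"dy": 0.35,"dz": 0,"ax": 0,"ay": 0,"az": 0,"hand": 0},{"dx": -1,"dy": 0.35,"dz": 0,"ax": 0,"ay": 0,"az": 0,"hand": 0},{"dx": -1,"dy": 0.3,"dz": 0,"ax": 0,"ay": 0,"az": 0,"hand": 0},{"dx": -0.7,"dy": 0.24,"dz": 0,"ax": 0,"ay": 0,"az": 0,"hand": 0},{"dx": 0,"dy": 0,"dz": 0,"ax": 0,"ay": 0,"az": -0.9,"hand": 0},{"dx": 0,"dy": 0,"dz": 0,"ax": 0,"ay": 0,"az": -0.9,"hand": 0}]'

```text
t: 7.45
tool_pos: [0.5193, 0.034, 0.1522]
orientation: [-0.0, 0.774, 0.633, -0.0]
force: [-0.0, -0.7, -1.4]
opening: 0.0075
grip_force: 49.8
```

Call:
carry_out --motion '[{"dx": 0,"dy": 0,"dz": 0,"ax": 0,"ay": 0,"az": -1,"hand": 0},{"dx": 0,"dy": 0,"dz": 0,"ax": 0,"ay": 0,"az": -0.9,"hand": 0},{"dx": 0,"dy": 0,"dz": 0,"ax": 0,"ay": 0,"az": 0,"hand": 0},{"dx": 0,"dy": 0,"dz": 0,"ax": 0,"ay": 0,"az": 0,"hand": 0}]'

```text
t: 7.95
tool_pos: [0.5195, 0.0345, 0.152]
orientation: [0.0, 0.709, 0.705, -0.0]
force: [-0.1, -0.0, -1.3]
opening: 0.0073
grip_force: 49.8
```

```bash
python3 - <<'E'
from h import *
s=get_state();im=get_image("wrist");cv2.imwrite("pics/w3.png",im)
np.save("w3.npy",s,allow_pickle=True)
print(s["t"],s["qpos"],s["tool_pos"],R.from_quat(np.roll(s["orientation"],-1)).as_matrix().round(4),s["force"],s["torque"],s["opening"])
E
```

```text
7.95 [-8.52515914e-02  4.34776170e-02  1.87611780e+00 -4.98005869e-05
  1.22200709e+00 -8.02076208e-02] [0.51951944 0.03447334 0.15197923] [[ 0.005  1.    -0.   ]
 [ 1.    -0.005 -0.   ]
 [-0.    -0.    -1.   ]] [-0.09111515 -0.03391011 -1.31668341] [-0.04119412 -0.04072687 -0.02531769] 0.007328404593972573
```

View pics/w3.png

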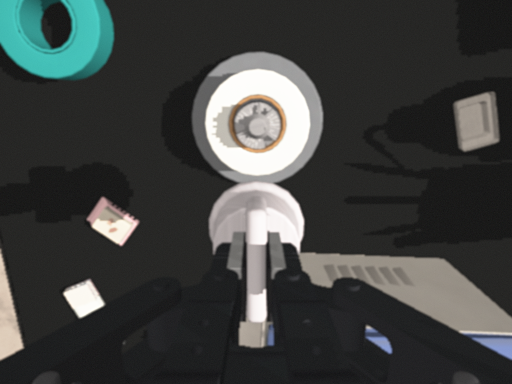

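The nut is held upright, its mouth rim centred near (256,226) and its top edge at row 183. The stand foot is centred near (258,118), the roll near (258,123), and the spindle near (258,125).

```bash
python3 - <<'E'
from h import *
s=np.load("w3.npy",allow_pickle=True).item();im=cv2.imread("pics/w3.png");g=cv2.cvtColor(im,6)
T=R.from_quat(np.roll(s["orientation"],-1)).as_matrix()
def fit(uv,z):
    w=np.array([onz("wrist",p,z,s) for p in uv]);A=np.c_[2*w[:,:2],np.ones(len(w))]
    x=np.linalg.lstsq(A,(w[:,:2]**2).sum(1),rcond=None)[0];r=np.sqrt(x[2]+x[0]**2+x[1]**2);print(z,x[:2].round(4),"r",(r*1000).round(1),"tool",(T.T@(np.r_[x[:2],z]-s["tool_pos"])*1000).round(1))
def radial(c,r0,r1,sel,th,rise=False):
    o=[]
    for a in sel:
        rr=np.arange(r0,r1,.25);P=np.c_[c[0]+rr*np.cos(a),c[1]+rr*np.sin(a)].astype(np.float32)
        v=cv2.remap(g,P[:,0].reshape(1,-1),P[:,1].reshape(1,-1),1).ravel().astype(float)
        d=np.diff(v);i=np.argmax(-d if not rise else d);
        if abs(v[min(i+6,len(v)-1)]-v[max(i-6,0)])>25:o.append(P[i])
    return o
up=np.radians(np.arange(-200,20,4))
fit(radial((258,118),57,75,up,0),.012)
fit(radial((258,122),44,57,np.radians(np.arange(0,360,4)),0),.038)
fit(radial((258,124),20,32,np.radians(np.arange(-60,150,4)),0,True),.038)
fit(radial((256,228),38,56,np.radians(np.r_[-175:-95:3,-85:-5:3]),0),.118)
cv2.imwrite("pics/n.png",cv2.resize(im[85:165,215:305],(720,640),interpolation=2)[20:620])
E
```

```text
0.012 [0.5201 0.0849] r 54.2 tool [ 50.5   0.3 140. ]
0.038 [0.5202 0.0851] r 39.3 tool [ 50.6   0.4 114. ]
0.038 [0.5196 0.0849] r 21.1 tool [ 5.04e+01 -1.00e-01  1.14e+02]
0.118 [0.519  0.0334] r 27.0 tool [-1.1 -0.6 34. ]
```

View pics/n.png

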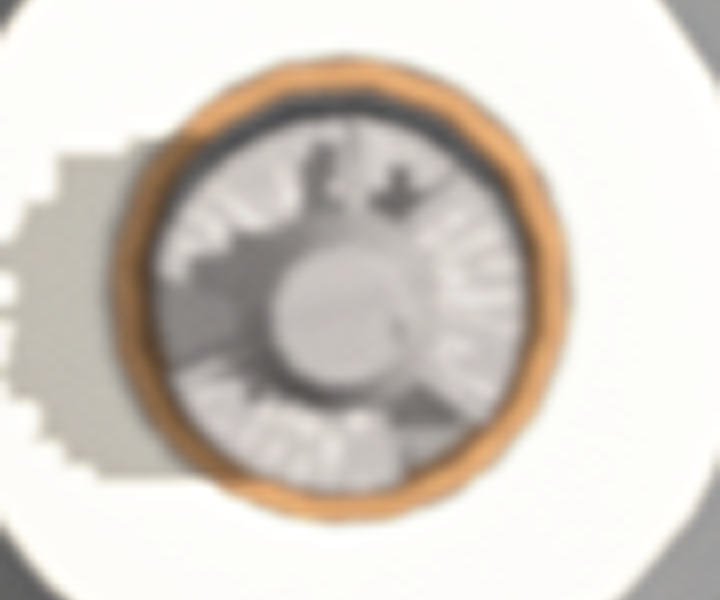

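Call:
carry_out --motion '[{"dx": 0.9,"dy": 0.03,"dz": 0,"ax": 0,"ay": 0,"az": 0,"hand": 0},{"dx": 0.82,"dy": 0,"dz": 0,"ax": 0,"ay": 0,"az": 0,"hand": 0},{"dx": 0,"dy": 0,"dz": 0.6,"ax": 0,"ay": 0,"az": 0,"hand": 0},{"dx": 0,"dy": 0,"dz": 0.6,"ax": 0,"ay": 0,"az": 0,"hand": 0},{"dx": 0,"dy": 0,"dz": 0.6,"ax": 0,"ay": 0,"az": 0,"hand": 0},{"dx": 0,"dy": 0,"dz": 0,"ax": 0,"ay": 0,"az": 0,"hand": 0}]'

```text
t: 8.75
tool_pos: [0.5187, 0.0854, 0.0951]
orientation: [-0.002, 0.709, 0.706, -0.002]
force: [0.1, -0.2, -2.0]
opening: 0.0078
grip_force: 49.8
```

Call:
carry_out --motion '[{"dx": 0,"dy": 0,"dz": 0.1,"ax": 0,"ay": 0,"az": 0,"hand": 0},{"dx": 0,"dy": 0,"dz": 0.1,"ax": 0,"ay": 0,"az": 0,"hand": 0},{"dx": 0,"dy": 0,"dz": 0,"ax": 0,"ay": 0,"az": 0,"hand": 0},{"dx": 0,"dy": 0,"dz": 0,"ax": 0,"ay": 0,"az": 0,"hand": 0}]'

```text
t: 9.25
tool_pos: [0.5209, 0.0861, 0.0922]
orientation: [0.0, 0.708, 0.706, 0.0]
force: [0.0, -0.2, -1.5]
opening: 0.0079
grip_force: 49.8
```

Call:
carry_out --motion '[{"dx": 0,"dy": 0,"dz": 0.06,"ax": 0,"ay": 0,"az": 0,"hand": 0},{"dx": 0,"dy": 0,"dz": 0.04,"ax": 0,"ay": 0,"az": 0,"hand": 0},{"dx": 0,"dy": 0,"dz": 0,"ax": 0,"ay": 0,"az": 0,"hand": 0},{"dx": 0,"dy": 0,"dz": 0,"ax": 0,"ay": 0,"az": 0,"hand": 0}]'

```text
t: 9.75
tool_pos: [0.5207, 0.0861, 0.0888]
orientation: [0.0, 0.708, 0.706, -0.0]
force: [-0.4, 0.3, -1.2]
opening: 0.0078
grip_force: 49.8
```

Call:
carry_out --motion '[{"dx": 0,"dy": 0,"dz": 0.04,"ax": 0,"ay": 0,"az": 0,"hand": 0},{"dx": 0,"dy": 0,"dz": 0.03,"ax": 0,"ay": 0,"az": 0,"hand": 0},{"dx": 0,"dy": 0,"dz": 0,"ax": 0,"ay": 0,"az": 0,"hand": 0},{"dx": 0,"dy": 0,"dz": 0,"ax": 0,"ay": 0,"az": 0,"hand": 0}]'

```text
t: 10.25
tool_pos: [0.5208, 0.0861, 0.087]
orientation: [0.0, 0.708, 0.706, 0.0]
force: [-0.6, 0.3, 2.8]
opening: 0.0077
grip_force: 50.4
```

Call:
carry_out --motion '[{"dx": 0,"dy": 0,"dz": 0.03,"ax": 0,"ay": 0,"az": 0,"hand": 0},{"dx": 0,"dy": 0,"dz": 0,"ax": 0,"ay": 0,"az": -0.7,"hand": 0},{"dx": 0,"dy": 0,"dz": 0,"ax": 0,"ay": 0,"az": 0,"hand": 0},{"dx": 0,"dy": 0,"dz": 0,"ax": 0,"ay": 0,"az": 0,"hand": 0}]'

```text
t: 10.75
tool_pos: [0.5215, 0.0862, 0.0869]
orientation: [0.001, 0.682, 0.731, 0.001]
force: [-1.4, -0.4, 6.9]
opening: 0.0076
grip_force: 51.0
```

```bash
cat > st.py <<'E'
from h import *
s=get_state();T=R.from_quat(np.roll(s["orientation"],-1)).as_matrix()
print(s["t"].__round__(2),"pos",(s["tool_pos"]*1000).round(2),"phi",np.degrees(np.arctan2(T[1,1],T[0,1])).round(1),"tilt",T[:2,2].round(4),"F",s["force"].round(1),"M",s["torque"].round(3),"q6",np.degrees(s["qpos"][5]).round(1),"open",(s["opening"]*1000).round(1))
E
python3 st.py
```

```text
Traceback (most recent call last):
  File "st.py", line 3, in <module>
    print(s["t"].__round__(2),"pos",(s["tool_pos"]*1000).round(2),"phi",np.degrees(np.arctan2(T[1,1],T[0,1])).round(1),"tilt",T[:2,2].round(4),"F",s["force"].round(1),"M",s["torque"].round(3),"q6",np.degrees(s["qpos"][5]).round(1),"open",(s["opening"]*1000).round(1))
                                                                                                                                                                                                                                              ^^^^^^^^^^^^^^^^^^^^^^^^^
AttributeError: 'float' object has no attribute 'round'
```

```bash
sed -i 's/(s\["opening"\]\*1000).round(1)/round(s["opening"]*1000,1)/' st.py; python3 st.py
```

```text
10.75 pos [521.45  86.17  86.88] phi 4.0 tilt [0.0016 0.0001] F [-1.4 -0.4  6.9] M [ 0.021  0.369 -0.024] q6 -3.2 open 7.6
```

Call:
carry_out --motion '[{"dx": 0,"dy": 0,"dz": 0,"ax": 0,"ay": 0,"az": -0.7,"hand": 0},{"dx": 0,"dy": 0,"dz": 0,"ax": 0,"ay": 0,"az": -0.5,"hand": 0},{"dx": 0,"dy": 0,"dz": 0,"ax": 0,"ay": 0,"az": 0,"hand": 0}]'

```text
t: 11.12
tool_pos: [0.5218, 0.0862, 0.0869]
orientation: [0.001, 0.634, 0.773, 0.001]
force: [-0.8, -0.8, 6.7]
opening: 0.0074
grip_force: 50.9
```

```bash
python3 st.py
```

```text
11.12 pos [521.77  86.22  86.93] phi 11.2 tilt [0.0023 0.0003] F [-0.8 -0.8  6.7] M [ 0.159  0.214 -0.014] q6 -10.4 open 7.4
```

Call:
carry_out --motion '[{"dx": 0,"dy": 0,"dz": 0,"ax": 0,"ay": 0,"az": -0.7,"hand": 0},{"dx": 0,"dy": 0,"dz": 0,"ax": 0,"ay": 0,"az": -0.5,"hand": 0},{"dx": 0,"dy": 0,"dz": 0,"ax": 0,"ay": 0,"az": 0,"hand": 0}]'

```text
t: 11.5
tool_pos: [0.5218, 0.0863, 0.0869]
orientation: [0.001, 0.585, 0.811, 0.001]
force: [-0.8, 1.0, 4.9]
opening: 0.008
grip_force: 50.8
```

```bash
python3 st.py
```

```text
11.5 pos [521.84  86.27  86.92] phi 18.4 tilt [0.0025 0.0004] F [-0.8  1.   4.9] M [ 0.147  0.09  -0.033] q6 -17.6 open 8.0
```

Call:
carry_out --motion '[{"dx": 0,"dy": 0,"dz": 0,"ax": 0,"ay": 0,"az": -0.7,"hand": 0},{"dx": 0,"dy": 0,"dz": 0,"ax": 0,"ay": 0,"az": -0.5,"hand": 0},{"dx": 0,"dy": 0,"dz": 0,"ax": 0,"ay": 0,"az": 0,"hand": 0}]'

```text
t: 11.88
tool_pos: [0.5219, 0.0863, 0.0869]
orientation: [0.001, 0.533, 0.846, 0.001]
force: [-0.6, 1.1, 6.2]
opening: 0.0078
grip_force: 50.8
```

Call:
carry_out --motion '[{"dx": 0,"dy": 0,"dz": 0,"ax": 0,"ay": 0,"az": -0.7,"hand": 0},{"dx": 0,"dy": 0,"dz": 0,"ax": 0,"ay": 0,"az": -0.5,"hand": 0},{"dx": 0,"dy": 0,"dz": 0,"ax": 0,"ay": 0,"az": 0,"hand": 0}]'

```text
t: 12.25
tool_pos: [0.5218, 0.0864, 0.0869]
orientation: [0.001, 0.478, 0.878, 0.001]
force: [-0.7, 1.4, 5.6]
opening: 0.0077
grip_force: 50.8
```

```bash
python3 st.py
```

```text
12.25 pos [521.84  86.36  86.94] phi 32.8 tilt [0.0025 0.0005] F [-0.7  1.4  5.6] M [0.15  0.111 0.019] q6 -32.0 open 7.7
```

Call:
carry_out --motion '[{"dx": 0,"dy": 0,"dz": 0,"ax": 0,"ay": 0,"az": -0.7,"hand": 0},{"dx": 0,"dy": 0,"dz": 0,"ax": 0,"ay": 0,"az": -0.5,"hand": 0},{"dx": 0,"dy": 0,"dz": 0,"ax": 0,"ay": 0,"az": 0,"hand": 0}]'

```text
t: 12.62
tool_pos: [0.5218, 0.0865, 0.0869]
orientation: [0.001, 0.422, 0.906, 0.001]
force: [-0.8, 2.1, 5.8]
opening: 0.0078
grip_force: 50.8
```

Call:
carry_out --motion '[{"dx": 0,"dy": 0,"dz": 0,"ax": 0,"ay": 0,"az": -0.7,"hand": 0},{"dx": 0,"dy": 0,"dz": 0,"ax": 0,"ay": 0,"az": -0.5,"hand": 0},{"dx": 0,"dy": 0,"dz": 0,"ax": 0,"ay": 0,"az": 0,"hand": 0}]'

```text
t: 13.0
tool_pos: [0.5219, 0.087, 0.0868]
orientation: [0.001, 0.365, 0.931, 0.001]
force: [0.4, 4.6, 4.5]
opening: 0.0077
grip_force: 50.8
```

```bash
python3 st.py
```

```text
13.0 pos [521.9   86.99  86.84] phi 47.2 tilt [0.0028 0.0017] F [0.4 4.6 4.5] M [ 0.868 -0.015 -0.033] q6 -46.4 open 7.7
```

Call:
carry_out --motion '[{"dx": 0,"dy": 0,"dz": 0,"ax": 0,"ay": 0,"az": -0.5,"hand": 0},{"dx": 0,"dy": 0,"dz": 0,"ax": 0,"ay": 0,"az": -0.3,"hand": 0},{"dx": 0,"dy": 0,"dz": 0,"ax": 0,"ay": 0,"az": 0,"hand": 0}]'

```text
t: 13.38
tool_pos: [0.5217, 0.0872, 0.0868]
orientation: [0.001, 0.326, 0.945, 0.001]
force: [-0.2, 5.6, 5.5]
opening: 0.0078
grip_force: 50.8
```

```bash
python3 st.py
```

```text
13.38 pos [521.71  87.16  86.78] phi 52.0 tilt [0.0024 0.002 ] F [-0.2  5.6  5.5] M [ 1.009  0.097 -0.059] q6 -51.1 open 7.8
```

Call:
carry_out --motion '[{"dx": 0.025,"dy": 0.03,"dz": 0,"ax": 0,"ay": 0,"az": 0,"hand": 0},{"dx": 0,"dy": 0,"dz": 0,"ax": 0,"ay": 0,"az": -0.5,"hand": 0},{"dx": 0,"dy": 0,"dz": 0,"ax": 0,"ay": 0,"az": -0.4,"hand": 0},{"dx": 0,"dy": 0,"dz": 0,"ax": 0,"ay": 0,"az": 0,"hand": 0}]'

```text
t: 13.88
tool_pos: [0.5214, 0.0875, 0.0868]
orientation: [0.001, 0.281, 0.96, 0.0]
force: [-1.5, 1.6, 7.5]
opening: 0.0075
grip_force: 51.0
```

```bash
python3 st.py
```

```text
13.88 pos [521.41  87.53  86.77] phi 57.4 tilt [0.0016 0.0005] F [-1.5  1.6  7.5] M [ 0.37   0.354 -0.029] q6 -56.4 open 7.5
```

Call:
carry_out --motion '[{"dx": 0,"dy": 0,"dz": 0,"ax": 0,"ay": 0,"az": -0.5,"hand": 0},{"dx": 0,"dy": 0,"dz": 0,"ax": 0,"ay": 0,"az": -0.4,"hand": 0},{"dx": 0,"dy": 0,"dz": 0,"ax": 0,"ay": 0,"az": 0,"hand": 0}]'

```text
t: 14.25
tool_pos: [0.5205, 0.0866, 0.0857]
orientation: [-0.0, 0.235, 0.972, -0.001]
force: [-2.3, -2.2, 3.6]
opening: 0.0078
grip_force: 50.4
```

```bash
python3 st.py
```

```text
14.25 pos [520.51  86.6   85.75] phi 62.8 tilt [-0.0004 -0.0013] F [-2.3 -2.2  3.6] M [-0.618  0.257 -0.002] q6 -61.8 open 7.8
```

Call:
carry_out --motion '[{"dx": 0,"dy": 0,"dz": 0.03,"ax": 0,"ay": 0,"az": 0,"hand": 0},{"dx": 0,"dy": 0,"dz": 0.03,"ax": 0,"ay": 0,"az": 0,"hand": 0},{"dx": 0,"dy": 0,"dz": 0,"ax": 0,"ay": 0,"az": 0,"hand": 0}]'

```text
t: 14.62
tool_pos: [0.5204, 0.0863, 0.0836]
orientation: [-0.0, 0.235, 0.972, -0.001]
force: [-2.4, -5.4, 2.0]
opening: 0.0079
grip_force: 50.4
```

```bash
python3 st.py
```

```text
14.62 pos [520.45  86.33  83.6 ] phi 62.8 tilt [-0.0006 -0.0016] F [-2.4 -5.4  2. ] M [-1.082  0.278  0.018] q6 -61.8 open 7.9
```

Call:
carry_out --motion '[{"dx": 0,"dy": -0.036,"dz": 0.03,"ax": 0,"ay": 0,"az": 0,"hand": 0},{"dx": 0,"dy": 0,"dz": 0.03,"ax": 0,"ay": 0,"az": 0,"hand": 0},{"dx": 0,"dy": 0,"dz": 0,"ax": 0,"ay": 0,"az": 0,"hand": 0}]'

```text
t: 15.0
tool_pos: [0.5195, 0.0866, 0.0814]
orientation: [-0.001, 0.235, 0.972, 0.0]
force: [-0.9, -0.6, -2.6]
opening: 0.0075
grip_force: 49.6
```

```bash
python3 st.py
```

```text
15.0 pos [519.52  86.55  81.42] phi 62.8 tilt [-0.0014  0.0005] F [-0.9 -0.6 -2.6] M [-0.302  0.112 -0.01 ] q6 -62.0 open 7.5
```

Call:
carry_out --motion '[{"dx": 0,"dy": 0,"dz": 0.04,"ax": 0,"ay": 0,"az": 0,"hand": 0},{"dx": 0,"dy": 0,"dz": 0,"ax": 0,"ay": 0,"az": 0,"hand": 0},{"dx": 0,"dy": 0,"dz": 0,"ax": 0,"ay": 0,"az": 0,"hand": 0}]'

```text
t: 15.38
tool_pos: [0.52, 0.0864, 0.0809]
orientation: [-0.0, 0.235, 0.972, 0.0]
force: [-2.5, -1.3, -1.3]
opening: 0.0076
grip_force: 49.8
```

```bash
python3 st.py
```

```text
15.38 pos [519.97  86.44  80.88] phi 62.8 tilt [-0.0004  0.0002] F [-2.5 -1.3 -1.3] M [-0.119  0.251  0.019] q6 -62.0 open 7.6
```

Call:
carry_out --motion '[{"dx": 0,"dy": 0,"dz": 0.03,"ax": 0,"ay": 0,"az": 0,"hand": 0},{"dx": 0,"dy": 0,"dz": 0,"ax": 0,"ay": 0,"az": 0,"hand": 0},{"dx": 0,"dy": 0,"dz": 0,"ax": 0,"ay": 0,"az": 0,"hand": 0}]'

```text
t: 15.75
tool_pos: [0.5202, 0.0864, 0.0804]
orientation: [0.0, 0.235, 0.972, 0.0]
force: [-3.0, -0.6, 3.9]
opening: 0.008
grip_force: 50.5
```

```bash
python3 st.py
```

```text
15.75 pos [520.23  86.4   80.42] phi 62.8 tilt [0.0001 0.0002] F [-3.  -0.6  3.9] M [-0.064  0.596 -0.051] q6 -62.0 open 8.0
```

Call:
carry_out --motion '[{"dx": 0.018,"dy": -0.01,"dz": 0,"ax": 0,"ay": 0,"az": 0,"hand": 0},{"dx": -0.002,"dy": 0.004,"dz": 0.01,"ax": 0,"ay": 0,"az": 0.8,"hand": 0},{"dx": -0.002,"dy": 0.004,"dz": 0.01,"ax": 0,"ay": 0,"az": 0.8,"hand": 0},{"dx": 0,"dy": 0,"dz": 0,"ax": 0,"ay": 0,"az": 0,"hand": 0},{"dx": 0,"dy": 0,"dz": 0,"ax": 0,"ay": 0,"az": 0,"hand": 0}]'

```text
t: 16.38
tool_pos: [0.5203, 0.0863, 0.0798]
orientation: [0.001, 0.315, 0.949, 0.0]
force: [0.5, -0.1, 0.6]
opening: 0.0077
grip_force: 50.2
```

```bash
python3 st.py
```

```text
16.38 pos [520.33  86.35  79.75] phi 53.3 tilt [ 0.0012 -0.    ] F [ 0.5 -0.1  0.6] M [-0.13  -0.109 -0.005] q6 -52.4 open 7.7
```

Call:
carry_out --motion '[{"dx": -0.002,"dy": 0.004,"dz": 0.013,"ax": 0,"ay": 0,"az": 1,"hand": 0},{"dx": -0.002,"dy": 0.004,"dz": 0.013,"ax": 0,"ay": 0,"az": 1,"hand": 0},{"dx": -0.002,"dy": 0.004,"dz": 0.013,"ax": 0,"ay": 0,"az": 1,"hand": 0},{"dx": 0,"dy": 0,"dz": 0,"ax": 0,"ay": 0,"az": 0,"hand": 0},{"dx": 0,"dy": 0,"dz": 0,"ax": 0,"ay": 0,"az": 0,"hand": 0}]'

```text
t: 17.0
tool_pos: [0.5202, 0.0865, 0.0784]
orientation: [0.0, 0.459, 0.888, 0.0]
force: [-0.1, 0.2, 2.3]
opening: 0.0079
grip_force: 50.3
```

```bash
python3 st.py
```

```text
17.0 pos [520.21  86.55  78.38] phi 35.4 tilt [0.0001 0.    ] F [-0.1  0.2  2.3] M [-0.091  0.075 -0.032] q6 -34.5 open 7.9
```

Call:
carry_out --motion '[{"dx": -0.002,"dy": 0.004,"dz": 0.013,"ax": 0,"ay": 0,"az": 1,"hand": 0},{"dx": -0.002,"dy": 0.004,"dz": 0.013,"ax": 0,"ay": 0,"az": 1,"hand": 0},{"dx": -0.002,"dy": 0.004,"dz": 0.013,"ax": 0,"ay": 0,"az": 1,"hand": 0},{"dx": 0,"dy": 0,"dz": 0,"ax": 0,"ay": 0,"az": 0,"hand": 0},{"dx": 0,"dy": 0,"dz": 0,"ax": 0,"ay": 0,"az": 0,"hand": 0}]'

```text
t: 17.62
tool_pos: [0.5207, 0.0865, 0.0772]
orientation: [0.0, 0.592, 0.806, 0.0]
force: [0.2, -1.0, 0.5]
opening: 0.0076
grip_force: 50.2
```

```bash
python3 st.py
```

```text
17.62 pos [520.69  86.53  77.24] phi 17.4 tilt [ 0.0003 -0.0001] F [ 0.2 -1.   0.5] M [-0.114 -0.024 -0.051] q6 -16.5 open 7.6
```

Call:
carry_out --motion '[{"dx": -0.002,"dy": 0.004,"dz": 0.013,"ax": 0,"ay": 0,"az": 1,"hand": 0},{"dx": -0.002,"dy": 0.004,"dz": 0.013,"ax": 0,"ay": 0,"az": 1,"hand": 0},{"dx": 0,"dy": 0,"dz": 0,"ax": 0,"ay": 0,"az": 0,"hand": 0},{"dx": 0,"dy": 0,"dz": 0,"ax": 0,"ay": 0,"az": 0,"hand": 0}]'

```text
t: 18.12
tool_pos: [0.5209, 0.0864, 0.0764]
orientation: [0.0, 0.673, 0.739, -0.0]
force: [0.0, 0.7, 1.0]
opening: 0.008
grip_force: 50.2
```

```bash
python3 st.py
```

```text
18.12 pos [520.87  86.42  76.4 ] phi 5.4 tilt [ 0.0001 -0.0001] F [0.  0.7 1. ] M [-0.198 -0.128 -0.005] q6 -4.5 open 8.0
```

Call:
carry_out --motion '[{"dx": -0.002,"dy": 0.004,"dz": 0.013,"ax": 0,"ay": 0,"az": 1,"hand": 0},{"dx": -0.002,"dy": 0.004,"dz": 0.013,"ax": 0,"ay": 0,"az": 1,"hand": 0},{"dx": 0,"dy": 0,"dz": 0,"ax": 0,"ay": 0,"az": 0,"hand": 0},{"dx": 0,"dy": 0,"dz": 0,"ax": 0,"ay": 0,"az": 0,"hand": 0}]'

```text
t: 18.62
tool_pos: [0.521, 0.0863, 0.0756]
orientation: [0.0, 0.747, 0.665, -0.0]
force: [0.3, -1.1, 1.1]
opening: 0.0079
grip_force: 50.2
```

```bash
python3 st.py
```

```text
18.62 pos [521.04  86.34  75.61] phi -6.6 tilt [-0.0001 -0.0001] F [ 0.3 -1.1  1.1] M [-0.133 -0.112 -0.003] q6 7.5 open 7.9
```

Call:
carry_out --motion '[{"dx": -0.002,"dy": 0.004,"dz": 0.009,"ax": 0,"ay": 0,"az": 0.7,"hand": 0},{"dx": 0,"dy": 0,"dz": 0,"ax": 0,"ay": 0,"az": 0,"hand": 0},{"dx": 0,"dy": 0,"dz": 0,"ax": 0,"ay": 0,"az": 0,"hand": 0}]'

```text
t: 19.0
tool_pos: [0.5211, 0.0863, 0.0753]
orientation: [-0.0, 0.771, 0.637, -0.0]
force: [-0.6, -1.3, 1.4]
opening: 0.0079
grip_force: 50.1
```

```bash
python3 st.py
```

```text
19.0 pos [521.07  86.28  75.26] phi -10.9 tilt [-0.0002 -0.0001] F [-0.6 -1.3  1.4] M [-0.17   0.008 -0.011] q6 11.7 open 7.9
```

Call:
carry_out --motion '[{"dx": -0.002,"dy": 0.004,"dz": 0.009,"ax": 0,"ay": 0,"az": 0.7,"hand": 0},{"dx": 0,"dy": 0,"dz": 0,"ax": 0,"ay": 0,"az": 0,"hand": 0},{"dx": 0,"dy": 0,"dz": 0,"ax": 0,"ay": 0,"az": 0,"hand": 0}]'

```text
t: 19.38
tool_pos: [0.5212, 0.0863, 0.075]
orientation: [-0.0, 0.794, 0.608, -0.0]
force: [-0.1, 0.3, 1.8]
opening: 0.0081
grip_force: 50.1
```

```bash
python3 st.py
```

```text
19.38 pos [521.21  86.25  75.04] phi -15.1 tilt [-0.0001 -0.    ] F [-0.1  0.3  1.8] M [-0.13   0.028 -0.042] q6 15.9 open 8.1
```

Call:
carry_out --motion '[{"dx": -0.002,"dy": 0.003,"dz": 0.008,"ax": 0,"ay": 0,"az": 0.6,"hand": 0},{"dx": 0,"dy": 0,"dz": 0,"ax": 0,"ay": 0,"az": 0,"hand": 0},{"dx": 0,"dy": 0,"dz": 0,"ax": 0,"ay": 0,"az": 0,"hand": 0}]'

```text
t: 19.75
tool_pos: [0.5213, 0.0862, 0.0748]
orientation: [-0.0, 0.813, 0.583, -0.0]
force: [-0.1, -0.3, -0.1]
opening: 0.0075
grip_force: 50.1
```

```bash
python3 st.py
```

```text
19.75 pos [521.32  86.17  74.8 ] phi -18.7 tilt [-0.0001  0.    ] F [-0.1 -0.3 -0.1] M [-0.104  0.003 -0.04 ] q6 19.5 open 7.5
```

Call:
carry_out --motion '[{"dx": -0.002,"dy": 0.003,"dz": 0.009,"ax": 0,"ay": 0,"az": 0.7,"hand": 0},{"dx": 0,"dy": 0,"dz": 0,"ax": 0,"ay": 0,"az": 0,"hand": 0},{"dx": 0,"dy": 0,"dz": 0,"ax": 0,"ay": 0,"az": 0,"hand": 0}]'

```text
t: 20.12
tool_pos: [0.5213, 0.0861, 0.0745]
orientation: [-0.0, 0.833, 0.553, -0.0]
force: [-0.3, -0.8, -0.3]
opening: 0.0078
grip_force: 50.1
```

```bash
python3 st.py
```

```text
20.12 pos [521.32  86.05  74.48] phi -22.9 tilt [-0.0002 -0.    ] F [-0.3 -0.8 -0.3] M [-0.174 -0.012 -0.035] q6 23.7 open 7.8
```

Call:
carry_out --motion '[{"dx": -0.002,"dy": 0.003,"dz": 0.008,"ax": 0,"ay": 0,"az": 0.6,"hand": 0},{"dx": 0,"dy": 0,"dz": 0,"ax": 0,"ay": 0,"az": 0,"hand": 0},{"dx": 0,"dy": 0,"dz": 0,"ax": 0,"ay": 0,"az": 0,"hand": 0}]'

```text
t: 20.5
tool_pos: [0.5214, 0.086, 0.0743]
orientation: [-0.0, 0.85, 0.526, -0.0]
force: [-0.5, 0.4, 0.7]
opening: 0.0075
grip_force: 50.0
```

```bash
python3 st.py
```

```text
20.5 pos [521.43  86.02  74.3 ] phi -26.5 tilt [-0.0001  0.    ] F [-0.5  0.4  0.7] M [-0.144 -0.005  0.016] q6 27.3 open 7.5
```

Call:
carry_out --motion '[{"dx": -0.001,"dy": 0.003,"dz": 0.007,"ax": 0,"ay": 0,"az": 0.5,"hand": 0},{"dx": 0,"dy": 0,"dz": 0,"ax": 0,"ay": 0,"az": 0,"hand": 0},{"dx": 0,"dy": 0,"dz": 0,"ax": 0,"ay": 0,"az": 0,"hand": 0}]'

```text
t: 20.88
tool_pos: [0.5215, 0.0859, 0.0741]
orientation: [-0.0, 0.864, 0.504, -0.0]
force: [-0.5, 0.2, -0.0]
opening: 0.0074
grip_force: 50.1
```

```bash
python3 st.py
```

```text
20.88 pos [521.5   85.92  74.08] phi -29.5 tilt [-0.0001 -0.    ] F [-0.5  0.2 -0. ] M [-0.144 -0.015  0.005] q6 30.3 open 7.4
```

Call:
carry_out --motion '[{"dx": -0.001,"dy": 0.003,"dz": 0.007,"ax": 0,"ay": 0,"az": 0.5,"hand": 0},{"dx": 0,"dy": 0,"dz": 0,"ax": 0,"ay": 0,"az": 0,"hand": 0},{"dx": 0,"dy": 0,"dz": 0,"ax": 0,"ay": 0,"az": 0,"hand": 0}]'

```text
t: 21.25
tool_pos: [0.5217, 0.0859, 0.074]
orientation: [-0.0, 0.877, 0.481, 0.0]
force: [-0.3, -0.3, 0.9]
opening: 0.0077
grip_force: 50.2
```

```bash
python3 st.py
```

```text
21.25 pos [521.68  85.93  73.99] phi -32.5 tilt [0.0002 0.0001] F [-0.3 -0.3  0.9] M [0.052 0.057 0.015] q6 33.3 open 7.7
```

Call:
carry_out --motion '[{"dx": -0.001,"dy": 0.002,"dz": 0.004,"ax": 0,"ay": 0,"az": 0.4,"hand": 0},{"dx": 0,"dy": 0,"dz": 0,"ax": 0,"ay": 0,"az": 0,"hand": 0},{"dx": 0,"dy": 0,"dz": 0,"ax": 0,"ay": 0,"az": 0,"hand": 0}]'

```text
t: 21.62
tool_pos: [0.5219, 0.0859, 0.074]
orientation: [0.0, 0.887, 0.462, 0.0]
force: [-0.3, -0.5, 2.7]
opening: 0.0078
grip_force: 50.3
```

```bash
python3 st.py
```

```text
21.62 pos [521.89  85.88  74.  ] phi -34.9 tilt [0.0005 0.0001] F [-0.3 -0.5  2.7] M [ 0.105 -0.016  0.023] q6 35.7 open 7.8
```

Call:
carry_out --motion '[{"dx": -0.001,"dy": 0.001,"dz": 0.003,"ax": 0,"ay": 0,"az": 0.3,"hand": 0},{"dx": 0,"dy": 0,"dz": 0,"ax": 0,"ay": 0,"az": 0,"hand": 0},{"dx": 0,"dy": 0,"dz": 0,"ax": 0,"ay": 0,"az": 0,"hand": 0}]'

```text
t: 22.0
tool_pos: [0.522, 0.0858, 0.074]
orientation: [0.0, 0.894, 0.448, 0.0]
force: [-0.3, 0.3, 3.9]
opening: 0.0078
grip_force: 50.6
```

```bash
python3 st.py
```

```text
22.0 pos [521.96  85.76  73.98] phi -36.8 tilt [0.0007 0.0001] F [-0.3  0.3  3.9] M [ 0.129 -0.019 -0.09 ] q6 37.6 open 7.8
```

Call:
carry_out --motion '[{"dx": -0.001,"dy": 0.001,"dz": 0,"ax": 0,"ay": 0,"az": 0.3,"hand": 0},{"dx": 0,"dy": 0,"dz": 0,"ax": 0,"ay": 0,"az": 0,"hand": 0},{"dx": 0,"dy": 0,"dz": 0,"ax": 0,"ay": 0,"az": 0,"hand": 0}]'

```text
t: 22.38
tool_pos: [0.522, 0.0857, 0.074]
orientation: [0.0, 0.901, 0.433, 0.0]
force: [0.1, -0.5, 5.0]
opening: 0.0077
grip_force: 50.8
```

```bash
python3 st.py
```

```text
22.38 pos [521.98  85.7   73.99] phi -38.7 tilt [ 0.0007 -0.    ] F [ 0.1 -0.5  5. ] M [ 0.05  -0.018 -0.036] q6 39.4 open 7.7
```

Call:
carry_out --motion '[{"dx": -0.001,"dy": 0.001,"dz": 0,"ax": 0,"ay": 0,"az": 0.3,"hand": 0},{"dx": 0,"dy": 0,"dz": 0,"ax": 0,"ay": 0,"az": 0,"hand": 0},{"dx": 0,"dy": 0,"dz": 0,"ax": 0,"ay": 0,"az": 0,"hand": 0}]'

```text
t: 22.75
tool_pos: [0.522, 0.0856, 0.074]
orientation: [0.0, 0.908, 0.419, 0.0]
force: [0.3, -0.2, 4.9]
opening: 0.0079
grip_force: 50.7
```

```bash
python3 st.py
```

```text
22.75 pos [522.    85.63  73.99] phi -40.5 tilt [ 0.0007 -0.    ] F [ 0.3 -0.2  4.9] M [ 0.053 -0.03  -0.013] q6 41.2 open 7.9
```

Call:
carry_out --motion '[{"dx": -0.001,"dy": 0.002,"dz": 0,"ax": 0,"ay": 0,"az": 0.5,"hand": 0},{"dx": 0,"dy": 0,"dz": 0,"ax": 0,"ay": 0,"az": 0,"hand": 0},{"dx": 0,"dy": 0,"dz": 0,"ax": 0,"ay": 0,"az": 0,"hand": 0}]'

```text
t: 23.12
tool_pos: [0.522, 0.0856, 0.074]
orientation: [0.0, 0.919, 0.395, 0.0]
force: [0.1, -0.0, 5.5]
opening: 0.0076
grip_force: 50.7
```

```bash
python3 st.py
```

```text
23.12 pos [522.03  85.56  73.98] phi -43.5 tilt [ 0.0007 -0.    ] F [ 0.1 -0.   5.5] M [ 0.003 -0.051 -0.104] q6 44.2 open 7.6
```

Call:
carry_out --motion '[{"dx": -0.001,"dy": 0.002,"dz": 0,"ax": 0,"ay": 0,"az": 0.4,"hand": 0},{"dx": 0,"dy": 0,"dz": 0,"ax": 0,"ay": 0,"az": 0,"hand": 0},{"dx": 0,"dy": 0,"dz": 0,"ax": 0,"ay": 0,"az": 0,"hand": 0}]'

```text
t: 23.5
tool_pos: [0.5221, 0.0855, 0.074]
orientation: [0.0, 0.927, 0.376, 0.0]
force: [-0.4, -0.2, 5.6]
opening: 0.0076
grip_force: 50.7
```

```bash
python3 st.py
```

```text
23.5 pos [522.06  85.5   73.98] phi -45.9 tilt [ 0.0007 -0.0001] F [-0.4 -0.2  5.6] M [-0.027 -0.029 -0.053] q6 46.6 open 7.6
```

Call:
carry_out --motion '[{"dx": -0.001,"dy": 0.002,"dz": 0,"ax": 0,"ay": 0,"az": 0.4,"hand": 0},{"dx": 0,"dy": 0,"dz": 0,"ax": 0,"ay": 0,"az": 0,"hand": 0},{"dx": 0,"dy": 0,"dz": 0,"ax": 0,"ay": 0,"az": 0,"hand": 0}]'

```text
t: 23.88
tool_pos: [0.5221, 0.0854, 0.074]
orientation: [0.0, 0.934, 0.356, 0.0]
force: [0.7, -0.6, 4.9]
opening: 0.0073
grip_force: 50.7
```

```bash
python3 st.py
```

```text
23.88 pos [522.08  85.44  73.99] phi -48.3 tilt [ 0.0007 -0.    ] F [ 0.7 -0.6  4.9] M [ 0.044  0.026 -0.061] q6 49.0 open 7.3
```

Call:
carry_out --motion '[{"dx": -0.001,"dy": 0.002,"dz": 0,"ax": 0,"ay": 0,"az": 0.4,"hand": 0},{"dx": 0,"dy": 0,"dz": 0,"ax": 0,"ay": 0,"az": 0,"hand": 0},{"dx": 0,"dy": 0,"dz": 0,"ax": 0,"ay": 0,"az": 0,"hand": 0}]'

```text
t: 24.25
tool_pos: [0.522, 0.0853, 0.074]
orientation: [0.0, 0.942, 0.337, 0.0]
force: [0.2, -0.5, 5.1]
opening: 0.0081
grip_force: 50.8
```

```bash
python3 st.py
```

```text
24.25 pos [522.05  85.31  73.96] phi -50.6 tilt [ 0.0006 -0.0002] F [ 0.2 -0.5  5.1] M [-0.016 -0.033 -0.044] q6 51.4 open 8.1
```

Call:
carry_out --motion '[{"dx": -0.001,"dy": 0.002,"dz": 0,"ax": 0,"ay": 0,"az": 0.4,"hand": 0},{"dx": 0,"dy": 0,"dz": 0,"ax": 0,"ay": 0,"az": 0,"hand": 0},{"dx": 0,"dy": 0,"dz": 0,"ax": 0,"ay": 0,"az": 0,"hand": 0}]'

```text
t: 24.62
tool_pos: [0.522, 0.0852, 0.074]
orientation: [0.0, 0.948, 0.317, 0.0]
force: [-1.1, 0.2, 6.2]
opening: 0.0077
grip_force: 50.8
```

```bash
python3 st.py
```

```text
24.62 pos [522.02  85.19  73.99] phi -53.0 tilt [ 0.0005 -0.0003] F [-1.1  0.2  6.2] M [-0.077  0.058  0.106] q6 53.8 open 7.7
```

Call:
carry_out --motion '[{"dx": -0.001,"dy": 0.002,"dz": 0,"ax": 0,"ay": 0,"az": 0.4,"hand": 0},{"dx": 0,"dy": 0,"dz": 0,"ax": 0,"ay": 0,"az": 0,"hand": 0},{"dx": 0,"dy": 0,"dz": 0,"ax": 0,"ay": 0,"az": 0,"hand": 0}]'

```text
t: 25.0
tool_pos: [0.522, 0.0851, 0.074]
orientation: [0.0, 0.955, 0.297, 0.0]
force: [-0.6, 0.4, 6.4]
opening: 0.0078
grip_force: 50.9
```

```bash
python3 st.py; python3 -c "
from h import *
cv2.imwrite('pics/w4.png',get_image('wrist'))"
```

```text
25.0 pos [521.98  85.1   73.99] phi -55.4 tilt [ 0.0004 -0.0005] F [-0.6  0.4  6.4] M [-0.066  0.052  0.328] q6 56.1 open 7.8
```

View pics/w4.png

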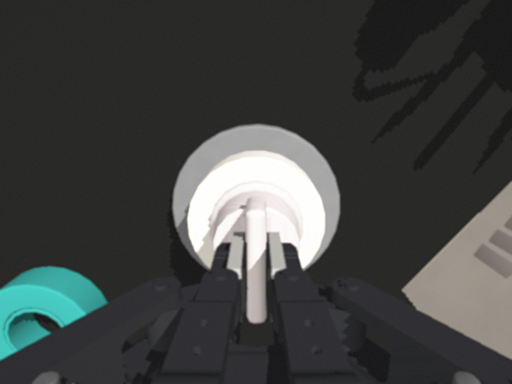

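The nut sits squarely on the roll at (257,215), with its wing in line with the pads. The moment rose steeply to about 0.3 N m, so I'm re-reading it while holding still.

Call:
carry_out --motion '[{"dx": 0,"dy": 0,"dz": 0,"ax": 0,"ay": 0,"az": 0,"hand": 0}]'

```text
t: 25.18
tool_pos: [0.5219, 0.0851, 0.074]
orientation: [0.0, 0.955, 0.297, 0.0]
force: [-0.3, -1.3, 5.8]
opening: 0.0075
grip_force: 50.9
```

```bash
python3 st.py; python3 -c "
from h import *
m=[]
for i in range(6): get_image('wrist'); m.append(get_state()['torque'][2])
print(np.round(m,3),np.mean(m))"
```

```text
25.18 pos [521.94  85.11  73.98] phi -55.4 tilt [ 0.0003 -0.0005] F [-0.3 -1.3  5.8] M [-0.053  0.079  0.351] q6 56.1 open 7.5
[0.347 0.306 0.336 0.377 0.301 0.29 ] 0.3261575581685727
```

Mean 0.33 N m: snug. Now I let go and rise.

Call:
carry_out --motion '[{"dx": 0,"dy": 0,"dz": 0,"ax": 0,"ay": 0,"az": 0,"hand": 0.3},{"dx": 0,"dy": 0,"dz": 0,"ax": 0,"ay": 0,"az": 0,"hand": 0.6},{"dx": 0,"dy": 0,"dz": 0,"ax": 0,"ay": 0,"az": 0,"hand": 0.7},{"dx": 0,"dy": 0,"dz": 0,"ax": 0,"ay": 0,"az": 0,"hand": 0.7},{"dx": 0,"dy": 0,"dz": -0.3,"ax": 0,"ay": 0,"az": 0,"hand": 0.7},{"dx": 0,"dy": 0,"dz": -0.8,"ax": 0,"ay": 0,"az": 0,"hand": 0.7},{"dx": 0,"dy": 0,"dz": -1,"ax": 0,"ay": 0,"az": 0,"hand": 0.7},{"dx": 0,"dy": 0,"dz": -1,"ax": 0,"ay": 0,"az": 0,"hand": 0.7}]'

```text
t: 26.48
tool_pos: [0.5218, 0.0853, 0.1682]
orientation: [0.0, 0.955, 0.297, 0.0]
force: [-0.4, -0.1, 0.6]
opening: 0.0598
grip_force: 0.0
```

Call:
carry_out --motion '[{"dx": 0,"dy": 0,"dz": -0.3,"ax": 0,"ay": 0,"az": 0,"hand": 0.7},{"dx": 0,"dy": 0,"dz": 0,"ax": 0,"ay": 0,"az": 0,"hand": 0.7},{"dx": 0,"dy": 0,"dz": 0,"ax": 0,"ay": 0,"az": 0,"hand": 0.7}]'

```text
t: 26.85
tool_pos: [0.5209, 0.0853, 0.1742]
orientation: [-0.0, 0.955, 0.297, -0.001]
force: [0.4, 0.4, -0.5]
opening: 0.0597
grip_force: 0.0
```

```bash
python3 st.py; python3 -c "
from h import *
cv2.imwrite('pics/w5.png',get_image('wrist'))"
```

```text
26.85 pos [520.85  85.27 174.22] phi -55.4 tilt [-0.0023 -0.    ] F [ 0.4  0.4 -0.5] M [-0.014  0.048 -0.037] q6 56.1 open 59.7
```

View pics/w5.png

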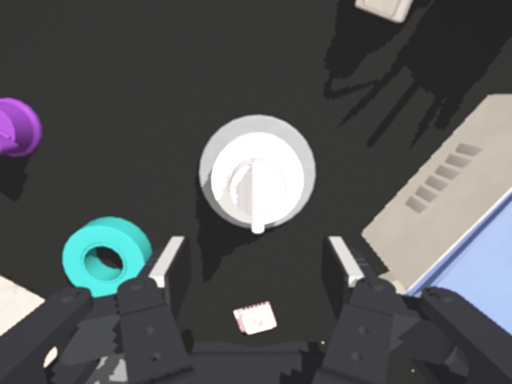

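The nut sits level on the roll at (258,182), with its wing unmoved at (258,200) and the gripper clear. The bystanders in view are undisturbed.

```bash
python3 -c "
from station import *
print(hand_in())"
```

```text
the job is handed in; nothing more can be done
None
```

The aluminium wing nut is screwed down onto the label roll, snug at about 0.33 N m, and released with the gripper clear; I handed the job in at about 27 s and got no verdict back.

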